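# Set the transport lock of a lab balance

### The arm

A 6-joint arm with a two-finger parallel gripper is mounted at the origin on the work surface. World frame = base frame: x ahead of the robot, y to its left, z up, the work surface at z = 0. Lengths are in mm, angles in rad, forces in N, time in s.
With the tool pointing down it reaches from about 350 to 875 mm from the base axis. Payload 4.2 kg.
Tool frame: the origin (TCP) lies at the very end of the fingers, on their centre line; the grasp point (between the pads) lies 19 mm behind it; z points along the fingers, y is the direction in which the jaws open and shut (so a half turn about z gives the same grasp; the last joint's range is limited). The gripper opens to 85 mm and grips with 20 to 120 N. Pads are 22 mm wide; open, the fingers measure 114 mm over their backs; the gripper's body (76 mm by 85 mm) begins 54 mm behind the grasp point. The pads swing forward as they close: fully open they stand 13 mm farther back than shut.
Start: joints at [-1.085, 0.385, 0.008, 0, -1.194, -0.259], TCP at [140.556, -608.969, 231.312] pointing down, gripper open.
Joint ranges: [-3.14, 3.14], [-1.21, 2.06], [-1.07, 1.41], [-3.16, 2.05], [-2.99, -0.16], [-3.1, 3.1]. Speed limits (rad/s): [2.79, 2.79, 3.14, 3.14, 3.14, 3.14].

### API

Orientations are given as a unit quaternion [x, y, z, w].
In Python, from bench import arm, optics, job gives the robot as it stands.
- The arm moves only by the tool send_rows, never from a script. Its argument "steps" is a list that holds one entry, the list of rows, each a list of 5 numbers: the shift along the tool's x, y, z in cm, then the turn about the tool's z in rad, then the opening, from 0 (shut) to 1 (fully open). A call has 1 to 10 rows; each row shifts and turns the pose as measured when the row begins, along the tool's axes as they then stand; what a row does not reach is not made up. A row lasts 1/12 s, in which the tool goes at most 41.7 mm and 7.16 degrees, less where a joint would pass 70% of its speed; a pose out of reach is approached as far as the arm can. A call with a gripper value outside its range is refused whole. The fingers move at their own pace and stop on an object; the grip force is fixed at half the most. Time passes only in rows, so rows that do not move let the fingers close. It gives the time, the measured TCP pose, the force and the opening at its end, in the units of the state.
- arm.read_state(): the state, without advancing time (a new reading comes with each control period).
- optics.get_image(name): name is "scene" or "side" or "wrist"; returns (picture, depth): 400x640x3 uint8, blue, green, red; 400x640 float32, mm along the optical axis (not along the pixel's ray), 0 where there is no reading.
- optics.get_calibration(name): a dict with "K" (3x3 intrinsics, pixels), "rvec" (rotation vector, rad) and "tvec" (3), from world to camera coordinates, as OpenCV has them; the wrist camera has in their place "hand_eye" (4x4, takes a point from camera to tool coordinates, whose origin is the TCP and whose axes are the flange's). Camera axes: x right, y down, z forward; pixel columns grow to the right and rows downward; lengths in mm; the calibration is good to about 2 mm. A picture is of the moment at which its call begins: read the wrist's pose just before it. get_calibration takes no time and is no camera call.
- job.job_done(): hands the job in, once; it reports no verdict.
The state is a dict: "clock": time; "joints": joint angles; "joint_vel": joint speeds; "joint_efforts": joint torques, N m; "position": TCP position; "ee_rot": TCP orientation; "contact_force": force on the tool from outside, world axes, zero at the start; "wrist_torque": the same for the moment, N m; "gripper_width": finger opening in mm.
Only numpy, scipy, OpenCV 4.12 (cv2) and the standard library are available. Lean on these libraries where they do the work, as an engineer would, in place of code of your own. Each camera call takes 0.05 s, during which the arm holds its last target. There are 200 camera calls.

### The job

The balance is about to be carried to another room, so set its transport lock: with the fingertips, push the upright knob along the long leg of the L-shaped slot to the corner, then round the corner and on to the closed end of the short leg, fully home. Only push the knob: do not pull it up or lift it. Leave the cup, jar, brass weight and spoon where they are.

Things in the scene. Friction and masses are not known exactly. Their poses are not given: they have to be found in the camera images.
- balance: Cream bench balance, fixed; 210 mm in x, 400 in y (-295 to +105), 60 high. Origin on the bench plane below the middle of the lock slot's long leg, z up. Its flat top round the origin (x -75..75, y -45..90 mm) is an aluminium lock plate with an L-slot. On the -y part: a round steel pan, 140 mm wide, centre (20,-175), top 72 mm high; at the -y edge an open lid stands up to 190 mm above the bench.
- slot_start (a point): Centre-line point at the blind end of the long leg, on the lock plate's top face, 60 mm above the bench; axes as the balance's. The through slot is 17 mm wide, the plate 5 mm thick; the slot goes on 8.5 mm past slot_start, slot_corner and slot_end. Nothing but the knob stands on the plate.
- slot_corner (a point): Centre-line point at the corner of the slot, on the plate's top face; axes as the balance's. 70 mm from slot_start along the balance's +x.
- slot_end (a point): Centre-line point at the closed end of the short leg (the locked place), on the plate's top face; axes as the balance's. 45 mm from the corner along the balance's +y.
- lock_pin: Follower, 0.14-0.28 kg: round grey knob, 26 mm wide, 3 to 33 mm above the plate, on a 14 mm pin through the slot, with a 40 mm flange below (6 mm vertical play). Origin: flange underside centre, below the knob's middle, 16 mm under the plate's top; z up the pin. Starts in the long leg 0-30 mm from slot_start. No spring, greased: slides at under 2 N, stays where left, may lean up to 9 degrees when pushed.
- cup: Small clear plastic cup, 72 mm across, 45 mm high, standing on the bench on the balance's +y side; origin at the centre of its underside. Bystander.
- jar: Amber glass jar with a white cap, 56 mm across, 85 mm high, standing on the bench on the balance's +y side; origin at the centre of its underside. Bystander.
- weight: Knobbed brass calibration weight, 28 mm across, 41 mm high, standing on the bench on the balance's +x side; origin at the centre of its underside. Bystander.
- spatula: Spoon with a steel bowl and wooden handle, 150 mm long, lying on the bench on the balance's +x side; origin near its middle, x along it towards the bowl. Bystander.
Not all that is in view belongs to the job. Of the things shaped like the lock_pin, the grey one is meant.

How it is judged (in metres and radians):
On the way:
1. the knob has been pushed along the long leg to the corner (x of lock_pin in the frame of balance above 0.027 m and y of lock_pin in the frame of balance below 0.025 m), for 0.05 s.
At the end, for the whole second after the job is handed in: The pin's centre is within 6 mm (horizontally) of slot_end, the pin sits down on its floor (within 3.5 mm), at rest, and no bystander is more than 20 mm from where it stood (horizontal distance between lock_pin and slot_end below 0.006 m and z of lock_pin in the frame of balance between 0.041 and 0.0475 m and linear speed of lock_pin below 0.01 m/s and not (distance of cup from where it was at the start of the episode above 0.02 m) and not (distance of jar from where it was at the start of the episode above 0.02 m) and not (distance of weight from where it was at the start of the episode above 0.02 m) and not (distance of spatula from where it was at the start of the episode above 0.02 m)); the robot touches nothing.
It fails at once if the knob is lifted: the pin raised more than 4.5 mm off its floor (z of lock_pin in the frame of balance above 0.0485 m).
It fails at once if the plastic cup is displaced by more than 20 mm (distance of cup from where it was at the start of the episode above 0.02 m).
It fails at once if the jar is displaced by more than 20 mm (distance of jar from where it was at the start of the episode above 0.02 m).
It fails at once if the brass weight is displaced by more than 20 mm (distance of weight from where it was at the start of the episode above 0.02 m).
It fails at once if the spoon is displaced by more than 20 mm (distance of spatula from where it was at the start of the episode above 0.02 m).
It also fails if it takes over 48 s, if anything falls off the work surface, if the arm or the gripper's body presses on something with over 40 N, if the wrist force passes 120 N, or if a joint passes its speed limit or range.

## Working session

There is one attempt and no reset: what is moved stays moved. The work goes in short steps, Python scripts to look and compute and a tool call to move; the robot and the scene stay as the last step left them, time stands still between calls to the robot, and variables do not carry over. Pictures are saved under pics/ and viewed, about 8 in all and at most 12, crops included, and the job is handed in when it is done.

Besides the shell and the picture viewer there is one more tool, called in YAML: its name, and indented under it one key for each argument. send_rows: Moves the arm, as the interface text tells. Its arguments: {"type":"object","properties":{"steps":{"type":"array","items":{"type":"array","items":{"type":"array","items":{"type":"number"}}}}},"required":["steps"]}

```bash
mkdir -p pics; cat > h.py <<'E'
import numpy as np, cv2
from bench import arm, optics, job
from scipy.spatial.transform import Rotation as R
def cam(n):
    c=optics.get_calibration(n);K=np.array(c["K"],float)
    if n=="wrist":
        s=arm.read_state();T=np.eye(4);T[:3,:3]=R.from_quat(s["ee_rot"]).as_matrix();T[:3,3]=s["position"]
        return K,T@np.array(c["hand_eye"])
    r=cv2.Rodrigues(np.array(c["rvec"],float))[0];t=np.array(c["tvec"],float).ravel()
    M=np.eye(4);M[:3,:3]=r.T;M[:3,3]=-r.T@t
    return K,M
def onplane(K,M,uv,z):
    uv=np.atleast_2d(uv).astype(float);d=np.c_[uv,np.ones(len(uv))]@np.linalg.inv(K).T@M[:3,:3].T
    o=M[:3,3];return o+d*((z-o[2])/d[:,2])[:,None]
def proj(K,M,P):
    P=np.atleast_2d(P);c=(P-M[:3,3])@M[:3,:3];q=c@K.T;return q[:,:2]/q[:,2:]
E
python3 - <<'E'
from h import *
for n in("scene","side","wrist"):
    K,M=cam(n);p,d=optics.get_image(n);cv2.imwrite(f"pics/{n}0.png",p);np.savez(f"pics/{n}0.npz",p=p,d=d,K=K,M=M);print(n,M[:3,3].round(),M[:3,2].round(2))
print(arm.read_state())
E
```

```text
scene [916. 339. 651.] [-0.5  -0.36 -0.79]
side [477. 627. 780.] [ 0.07 -0.65 -0.76]
wrist [  67. -626.  373.] [ 0.29  0.07 -0.96]
{'clock': 0.15, 'joints': array([-1.08545534e+00,  3.85382125e-01,  6.94174449e-03, -3.26916594e-04,
       -1.19400963e+00, -2.58606120e-01]), 'joint_vel': array([ 0.00240642, -0.00104076,  0.00210752,  0.0021072 , -0.00087   ,
       -0.00097997]), 'joint_efforts': array([-2.40617073e-04, -3.92678797e+01,  1.88581091e+01,  4.18861717e+00,
       -3.41647225e-03, -2.02704094e-06]), 'position': array([ 140.41131628, -608.57332571,  230.47605925]), 'ee_rot': array([-1.13064834e-01,  9.93587257e-01,  8.25517873e-04, -1.58967678e-04]), 'contact_force': array([0.48231787, 0.05883159, 0.01900477]), 'wrist_torque': array([-0.00683736, -0.02407547,  0.00039267]), 'gripper_width': 85.28739995942415}
```

View pics/scene0.png

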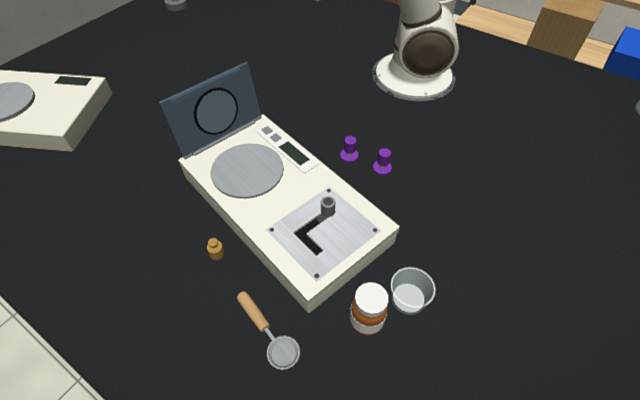

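View pics/side0.png

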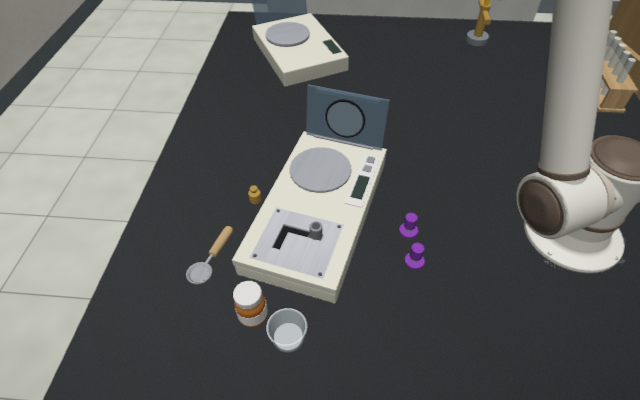

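The grey knob is at scene (327,205) and side (316,229), standing in the L-slot. The purple look-alikes at scene (349,148) and (384,160) are on the bench, so they are decoys. Next I'll confirm in a crop and fit the balance pose from the plate.

```bash
python3 - <<'E'
from h import *
ims=[]
for n,(x0,y0,x1,y1),seed in(("scene",(255,175,405,295),(345,235)),("side",(240,195,360,300),(300,262))):
    z=np.load(f"pics/{n}0.npz");p=z["p"];K,M=z["K"],z["M"]
    hsv=cv2.cvtColor(p,cv2.COLOR_BGR2HSV)
    m=((hsv[...,1]<28)&(hsv[...,2]>110)).astype(np.uint8)
    box=np.zeros_like(m);box[y0:y1,x0:x1]=1;m&=box
    nl,l,st,_=cv2.connectedComponentsWithStats(m)
    i=1+np.argmax(st[1:,4]);c=cv2.convexHull(max(cv2.findContours((l==i).astype(np.uint8),0,1)[0],key=cv2.contourArea))
    W=onplane(K,M,c[:,0],60)[:,:2]
    r=cv2.minAreaRect(W.astype(np.float32));print(n,st[i],seed,p[seed[1],seed[0]],r,cv2.boxPoints(r).round(1).tolist())
    pc=cv2.resize(p[y0:y1,x0:x1],None,fx=3.3,fy=3.3,interpolation=cv2.INTER_CUBIC)
    for q in proj(K,M,np.c_[cv2.boxPoints(r),[60]*4]): cv2.circle(pc,tuple(int(v) for v in (q-[x0,y0])*3.3),4,(0,0,255),1)
    ims.append(cv2.resize(pc,(395,395)))
cv2.imwrite("pics/crop1.png",np.hstack(ims))
E
```

```text
scene [  255   175   144   120 10827] (345, 235) [210 207 205] ((567.4100952148438, 65.70465850830078), (265.11553955078125, 212.3590087890625), 75.72235870361328) [[431.79998779296875, -36.599998474121094], [637.5999755859375, -88.9000015258789], [703.0, 168.0], [497.20001220703125, 220.39999389648438]]
side [ 240  195  120  105 9406] (300, 262) [199 194 193] ((575.0786743164062, 91.91313171386719), (257.37908935546875, 214.94151306152344), 77.58101654052734) [[442.3999938964844, -10.699999809265137], [652.4000244140625, -56.900001525878906], [707.7000122070312, 194.5], [497.79998779296875, 240.6999969482422]]
```

View pics/crop1.png

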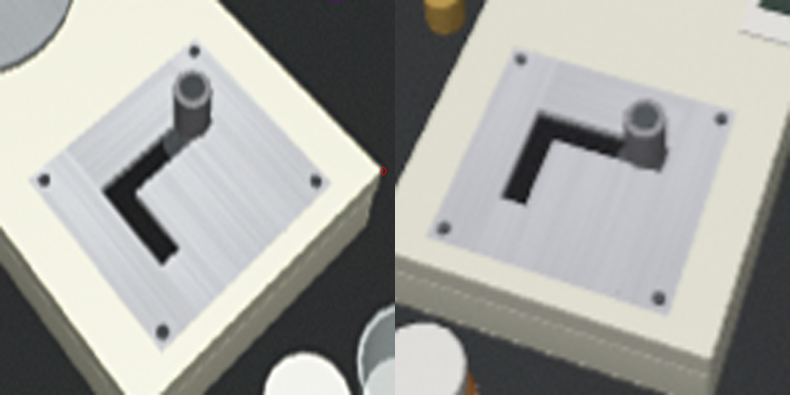

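The crop confirms it: one grey knob in the slot near the start end, and the purple ones stay out. I'll do a rigid fit from the plate and slot corners, refined to sub-pixel.

```bash
cat > pose.py <<'E'
from h import *
B=np.array([[-75,-45],[-75,90],[75,90],[75,-45],[43.5,-8.5],[43.5,53.5],[26.5,53.5],[26.5,8.5]],float)
C={"scene":([[195,40],[330,182],[163,352],[30,180],[104,190],[160,265],[178,248],[137,192]],(255,175),(150,120)),
"side":([[340,112],[270,315],[33,236],[120,48],[146,113],[107,197],[132,205],[159,140]],(240,195),(120,105))}
kn={"scene":(193,86),"side":(250,115)}
src=[];dst=[];P=[]
for n in C:
    z=np.load(f"pics/{n}0.npz");K,M=z["K"],z["M"];c,o,s=C[n]
    f=lambda u:np.array(o)+np.atleast_2d(u)*np.array(s)/395-0.35
    uv=f(c).astype(np.float32);g=cv2.cvtColor(z["p"],cv2.COLOR_BGR2GRAY)
    uv2=cv2.cornerSubPix(g,uv.reshape(-1,1,2).copy(),(2,2),(-1,-1),(3,30,.01))[:,0]
    print(n,"shift",np.abs(uv2-uv).max(1).round(1))
    bad=np.abs(uv2-uv).max(1)>1.5;uv2[bad]=uv[bad]
    W=onplane(K,M,uv2,60)[:,:2];k=onplane(K,M,f(kn[n]),93)[0]
    P.append((n,W,k))
def fit(A,W):
    a=A.mean(0);w=W.mean(0);U,_,V=np.linalg.svd((A-a).T@(W-w));r=(V.T@np.diag([1,np.linalg.det(V.T@U.T)])@U.T)
    return r,w-r@a
for n,W,k in P+[("both",np.vstack([p[1] for p in P]),np.mean([p[2] for p in P],0))]:
    A=np.tile(B,(len(W)//8,1));r,t=fit(A,W);res=np.linalg.norm(A@r.T+t-W,axis=1)
    print(n,"yaw",np.arctan2(r[1,0],r[0,0]).round(4),"t",t.round(1),"res",res.round(1),"knob w",k.round(1),"bal",((k[:2]-t)@r).round(1))
for q in [(-35,0),(35,0),(35,45)]: print(q,(r@np.array(q)+t).round(1))
E
python3 pose.py
```

```text
scene shift [1.2 0.2 0.  0.  0.9 0.8 0.4 0.8]
side shift [2.  0.  0.  1.8 0.8 0.2 0.9 0.2]
scene yaw -0.2329 t [575.7  91.6] res [4.7 1.8 1.4 1.9 1.7 1.5 1.8 1.1] knob w [544.4  98.2  93. ] bal [-32.   -0.8]
side yaw -0.236 t [574.8  89.1] res [1.2 1.4 1.4 1.2 2.  1.2 1.2 0.6] knob w [544.9  95.   93. ] bal [-30.5  -1.2]
both yaw -0.2345 t [575.3  90.4] res [5.7 0.8 1.6 2.7 2.7 1.4 1.7 0.3 1.5 2.  2.5 1.4 1.1 2.4 2.1 2. ] knob w [544.6  96.6  93. ] bal [-31.2  -1. ]
(-35, 0) [541.2  98.5]
(35, 0) [609.3  82.2]
(35, 45) [619.8 126. ]
```

Both views agree: yaw is -0.2345, the origin is (575, 90), and the knob is about 4 mm from slot_start. Plan: use shut fingers as a pusher, first from -x in +x, then from -y in +y.

send_rows:
  steps:
    - [[-2.6,3.05,0,0,0],[-2.6,3.05,0,0,0],[-2.6,3.05,0,0,0],[-2.6,3.05,0,0,0],[-2.6,3.05,0,0,0],[-2.6,3.05,0,0,0],[-2.6,3.05,0,0,0],[-2.6,3.05,0,0,0],[-2.6,3.05,0,0,0],[-2.6,3.05,0,0,0]]

```text
clock: 0.98
position: [327.8, -244.6, 225.1]
ee_rot: [-0.105, 0.994, 0.004, -0.002]
contact_force: [0.4, 0.4, -0.4]
gripper_width: 0.2
```

send_rows:
  steps:
    - [[-2.6,3.05,0,0,0],[-2.6,3.05,0,0,0],[-2.6,3.05,0,0,0],[-2.6,3.05,0,0,0],[-2.6,3.05,0,0,0],[-2.6,3.05,0,0,0],[-2.6,3.05,0,0,0],[-2.6,3.05,0,0,0],[0,0,0,0,0],[0,0,0,0,0]]

```text
clock: 1.82
position: [483.6, 58.6, 227.1]
ee_rot: [-0.111, 0.994, 0.004, 0.0]
contact_force: [0.0, -0.4, 0.4]
gripper_width: -0.2
```

send_rows:
  steps:
    - [[0,0,0,0.12,0],[0,0,0,0.12,0],[0,0,0,0.12,0],[0,0,0,0.1,0],[0,0,0,0,0]]

```text
clock: 2.23
position: [481.6, 57.0, 225.5]
ee_rot: [0.129, 0.992, 0.003, -0.003]
contact_force: [0.2, -0.3, -0.0]
gripper_width: -0.3
```

```bash
cat > st.py <<'E'
from h import *
import sys
yaw=-0.2345;t=np.array([575.3,90.4]);r=np.array([[np.cos(yaw),-np.sin(yaw)],[np.sin(yaw),np.cos(yaw)]])
def tool():
    s=arm.read_state();p=np.array(s["position"]);T=R.from_quat(s["ee_rot"]).as_matrix()
    f=np.array(s["contact_force"]);b=(p[:2]-t)@r
    print("clk",s["clock"],"bal",b.round(1),"z",p[2].round(1),"Fbal",(f[:2]@r).round(1),f[2].round(1),"w",round(s["gripper_width"],1),"q6",s["joints"][5].round(2))
    X=T[:2,0]@r;print("toolx in bal",X.round(3),"z",T[:,2].round(3));return b,p[2],T
if __name__=="__main__":
    b,z,T=tool()
    if len(sys.argv)>1:
        g=np.array([float(v) for v in sys.argv[1:4]]);w=np.r_[r@(g[:2]-b),g[2]-z]
        print("move tool cm",(T.T@w/10).round(2),"turn",np.round(np.arctan2((T[:2,0]@r)[1],-(T[:2,0]@r)[0])*-1,3))
E
python3 st.py -70 0 230
```

```text
clk 2.2333 bal [-83.4 -54.3] z 225.5 Fbal [ 0.2 -0.3] -0.0 w -0.3 q6 -2.27
toolx in bal [-1.     0.025] z [-0.005  0.007 -1.   ]
move tool cm [-1.2   5.46 -0.42] turn -0.025
```

send_rows:
  steps:
    - [[-0.6,2.7,0,-0.025,0],[-0.6,2.7,0,0,0],[0,0,3.5,0,0],[0,0,3.5,0,0],[0,0,3.5,0,0],[0,0,2,0,0],[0,0,0,0,0]]

```text
clock: 2.82
position: [508.1, 105.1, 100.1]
ee_rot: [0.11, 0.994, 0.006, 0.002]
contact_force: [0.1, -0.9, -0.7]
gripper_width: -0.2
```

```bash
python3 st.py -62 -1 68
```

```text
clk 2.8167 bal [-68.8  -1.3] z 100.1 Fbal [ 0.3 -0.8] -0.7 w -0.2 q6 -2.3
toolx in bal [-1.    -0.014] z [ 0.004  0.011 -1.   ]
move tool cm [-0.67 -0.02  3.21] turn 0.014
```

send_rows:
  steps:
    - [[0,0,1.5,0.01,0],[0,0,1.0,0,0],[0,0,0.5,0,0],[0,0,0,0,0]]

```text
clock: 3.15
position: [509.2, 103.9, 71.2]
ee_rot: [0.113, 0.994, 0.006, 0.002]
contact_force: [-0.4, -1.0, 0.2]
gripper_width: -0.2
```

```bash
cat > look.py <<'E'
from st import *
b,z,T=tool();o=[]
for n,(x0,y0,x1,y1) in(("scene",(255,135,405,285)),("side",(230,165,380,315))):
    p,_=optics.get_image(n);K,M=cam(n);f=4;c=cv2.resize(p[y0:y1,x0:x1],None,fx=f-.05,fy=f-.05,interpolation=cv2.INTER_CUBIC);f-=.05
    for q in[(-35,0),(35,0),(35,45)]:
        u=proj(K,M,np.r_[r@np.array(q)+t,60])[0];cv2.circle(c,tuple(int(v) for v in (u-[x0,y0])*f),3,(0,0,255),-1)
    cv2.imwrite(f"pics/{sys.argv[1]}_{n}.png",p);o.append(c[:,:395])
cv2.imwrite(f"pics/{sys.argv[1]}.png",np.hstack(o))
E
python3 look.py a1
```

```text
clk 3.15 bal [-67.4  -2.3] z 71.2 Fbal [-0.2 -1. ] 0.2 w -0.2 q6 -2.3
toolx in bal [-1.    -0.009] z [ 0.006  0.011 -1.   ]
```

View pics/a1.png

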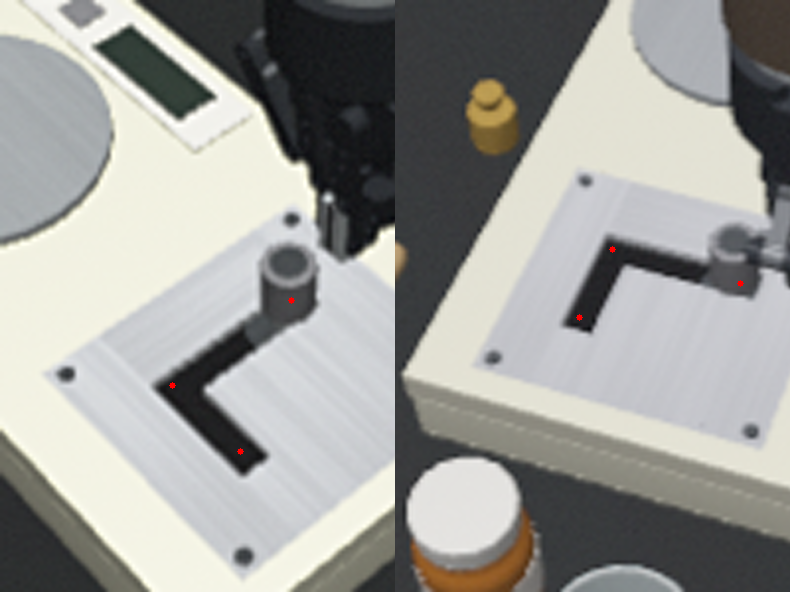

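The knob is in the slot and the shut fingers are right behind it, scene crop (335,225) and side crop (770,230). Pushing +x now.

send_rows:
  steps:
    - [[-0.8,0.1,0.2,0.01,0],[-0.8,0.05,0,0,0],[-0.8,0,0,0,0],[-0.8,0,0,0,0],[-0.8,0,0,0,0],[-0.8,0,0,0,0],[-0.8,0,0,0,0],[-0.5,0,0,0,0],[0,0,0,0,0]]

```text
clock: 4.0
position: [579.0, 90.7, 74.2]
ee_rot: [0.118, 0.993, 0.008, 0.007]
contact_force: [-1.4, 0.3, 0.9]
gripper_width: -0.1
```

```bash
python3 st.py 11 -1 69
```

```text
clk 4.0 bal [3.5 1.2] z 74.2 Fbal [-1.4  0. ] 0.9 w -0.1 q6 -2.23
toolx in bal [-1.     0.002] z [ 0.015  0.015 -1.   ]
move tool cm [-0.74 -0.23  0.53] turn -0.002
```

send_rows:
  steps:
    - [[-0.3,-0.1,0.2,0,0],[-0.2,-0.1,0.2,0,0],[0,0,0,0,0]]

```text
clock: 4.25
position: [583.9, 87.2, 69.8]
ee_rot: [0.118, 0.993, 0.008, 0.006]
contact_force: [-0.9, -0.5, -0.1]
gripper_width: -0.1
```

```bash
python3 look.py a2
```

```text
clk 4.25 bal [ 9.1 -1.1] z 69.8 Fbal [-0.7 -0.7] -0.1 w -0.1 q6 -2.22
toolx in bal [-1.     0.002] z [ 0.014  0.015 -1.   ]
```

View pics/a2.png

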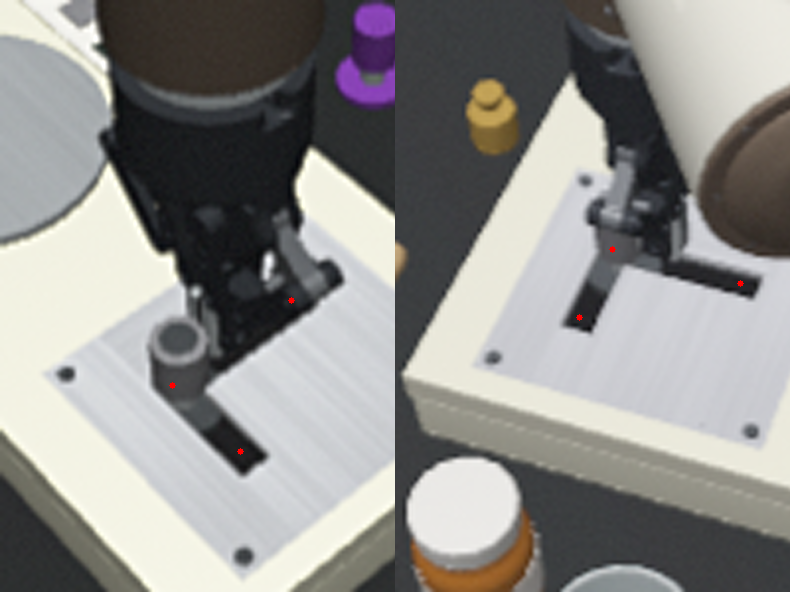

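Knob at scene crop (178,338), at or near the corner. I'll nudge until the force shows the end.

send_rows:
  steps:
    - [[-0.25,0,0,0,0],[0,0,0,0,0]]

```text
clock: 4.52
position: [586.0, 87.0, 70.3]
ee_rot: [0.117, 0.993, 0.008, 0.006]
contact_force: [0.4, -0.5, 0.4]
gripper_width: 0.1
```

```bash
python3 - <<'E'
from st import *
tool();K,M=cam("scene")
k=onplane(K,M,[255+178/3.95-.4,135+338/3.95-.4],93)[0];print(((k[:2]-t)@r).round(1))
E
```

```text
clk 4.5167 bal [11.2 -0.9] z 70.3 Fbal [ 0.5 -0.4] 0.4 w 0.1 q6 -2.22
toolx in bal [-1.     0.001] z [ 0.014  0.015 -1.   ]
[31.4 -0.2]
```

send_rows:
  steps:
    - [[-0.25,0,0.05,0,0],[0,0,0,0,0]]

```text
clock: 4.68
position: [588.4, 86.5, 70.0]
ee_rot: [0.117, 0.993, 0.008, 0.006]
contact_force: [-0.7, 0.3, -1.2]
gripper_width: -0.2
```

send_rows:
  steps:
    - [[-0.2,0,0.05,0,0],[0,0,0,0,0]]

```text
clock: 4.85
position: [588.7, 86.1, 69.6]
ee_rot: [0.117, 0.993, 0.008, 0.004]
contact_force: [-0.1, -0.6, -0.1]
gripper_width: -0.3
```

```bash
python3 st.py
```

```text
clk 4.85 bal [14.  -1.1] z 69.6 Fbal [ 0.1 -0.6] -0.1 w -0.3 q6 -2.21
toolx in bal [-1.     0.001] z [ 0.01   0.014 -1.   ]
```

send_rows:
  steps:
    - [[-0.25,0,0,0,0],[0,0,0,0,0]]

```text
clock: 5.02
position: [588.5, 85.5, 69.6]
ee_rot: [0.117, 0.993, 0.007, 0.001]
contact_force: [-0.2, 0.2, 0.5]
gripper_width: 0.3
```

```bash
python3 look.py a3
```

```text
clk 5.0167 bal [14.  -1.7] z 69.6 Fbal [-0.2  0.2] 0.5 w 0.3 q6 -2.21
toolx in bal [-1.     0.001] z [ 0.005  0.013 -1.   ]
```

View pics/a3.png

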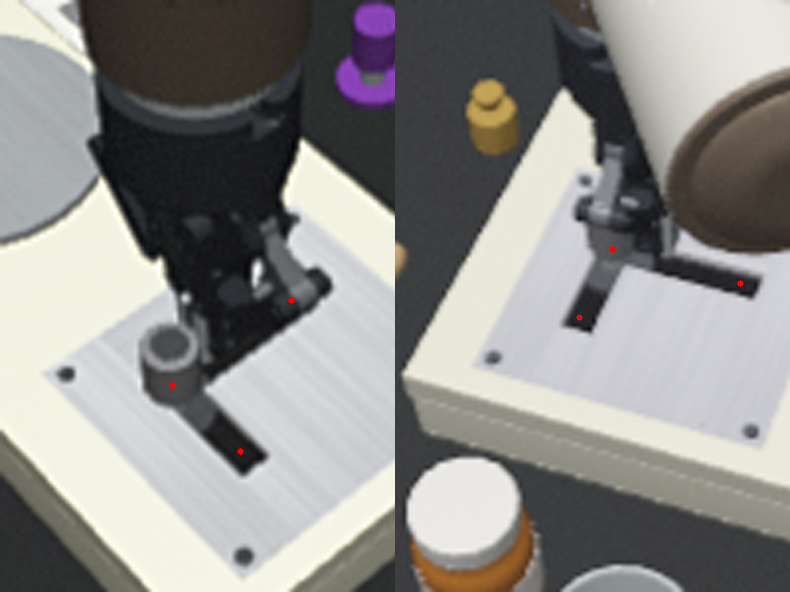

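The knob is at the corner: scene crop (170,345), and the TCP stopped advancing at x=14. Now back off, rise, and turn 90° so the same flat face pushes +y.

send_rows:
  steps:
    - [[1.5,0,0,0,0],[1.5,0,0,0,0],[0,0,-3,0,0],[0,0,-3,0,0],[0,0,0,-0.12,0],[0,0,0,-0.12,0],[0,0,0,-0.12,0],[0,0,0,0,0]]

```text
clock: 5.78
position: [563.8, 91.9, 132.7]
ee_rot: [-0.07, 0.997, 0.007, 0.01]
contact_force: [-0.3, 0.2, 0.2]
gripper_width: -0.2
```

```bash
python3 st.py
```

```text
clk 5.7833 bal [-11.5  -1.2] z 132.7 Fbal [-0.4  0.1] 0.2 w -0.2 q6 -1.87
toolx in bal [-0.93  -0.366] z [ 0.018  0.015 -1.   ]
```

send_rows:
  steps:
    - [[0,0,0,-0.12,0],[0,0,0,-0.12,0],[0,0,0,-0.12,0],[0,0,0,-0.12,0],[0,0,0,-0.12,0],[0,0,0,-0.12,0],[0,0,0,-0.12,0],[0,0,0,-0.12,0],[0,0,0,-0.12,0],[0,0,0,-0.11,0]]

```text
clock: 6.62
position: [569.5, 91.5, 131.8]
ee_rot: [-0.626, 0.779, -0.003, 0.016]
contact_force: [-0.8, 0.2, -0.2]
gripper_width: 0.0
```

```bash
python3 st.py 36 -42 130
```

```text
clk 6.6167 bal [-5.9 -0.3] z 131.8 Fbal [-0.9  0. ] -0.2 w 0.0 q6 -0.65
toolx in bal [ 0.018 -1.   ] z [ 0.029  0.016 -0.999]
move tool cm [ 4.25 -4.11  0.19] turn 1.588
```

send_rows:
  steps:
    - [[2.1,-2.0,0,0.015,0],[2.1,-2.0,0,0,0],[0,0,2,0,0],[0,0,0,0,0]]

```text
clock: 6.95
position: [603.4, 40.9, 111.6]
ee_rot: [-0.618, 0.786, -0.004, 0.019]
contact_force: [-0.5, 0.3, -1.1]
gripper_width: -0.0
```

```bash
python3 st.py 36 -42 69
```

```text
clk 6.95 bal [ 38.8 -41.6] z 111.6 Fbal [-0.6  0.2] -1.1 w -0.0 q6 -0.57
toolx in bal [-0.004 -1.   ] z [ 0.034  0.016 -0.999]
move tool cm [0.14 0.41 4.24] turn 1.567
```

send_rows:
  steps:
    - [[0.1,0.2,2,0,0],[0,0.2,1.5,0,0],[0,0,0.7,0,0],[0,0,0,0,0]]

```text
clock: 7.28
position: [603.5, 41.2, 69.8]
ee_rot: [-0.615, 0.789, -0.006, 0.02]
contact_force: [-0.1, -0.6, 0.2]
gripper_width: -0.1
```

```bash
python3 st.py 36 -24 69; python3 look.py a4
```

```text
clk 7.2833 bal [ 38.9 -41.3] z 69.8 Fbal [ 0.  -0.6] 0.2 w -0.1 q6 -0.58
toolx in bal [-0.012 -1.   ] z [ 0.04   0.016 -0.999]
move tool cm [-1.72  0.31  0.11] turn 1.559
clk 7.2833 bal [ 38.9 -41.3] z 69.8 Fbal [ 0.  -0.6] 0.2 w -0.1 q6 -0.58
toolx in bal [-0.012 -1.   ] z [ 0.04   0.016 -0.999]
```

View pics/a4.png

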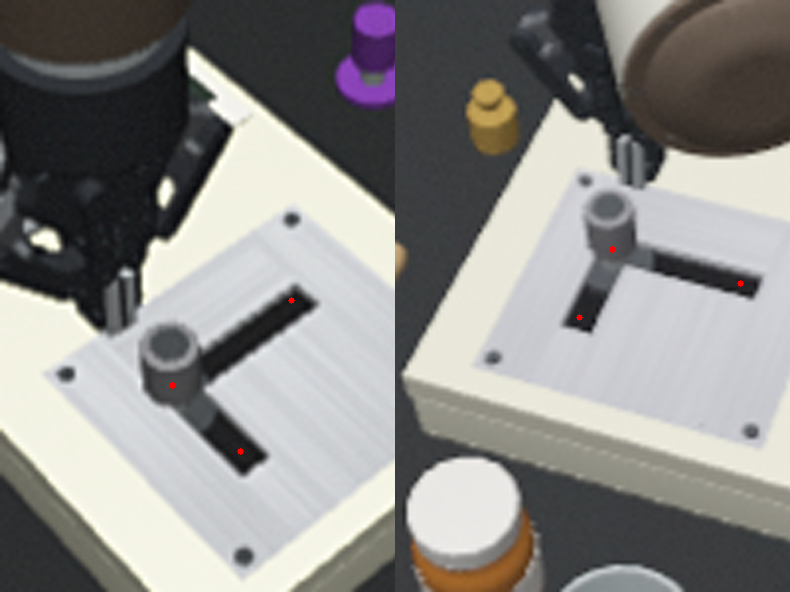

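The knob is at the corner, scene crop (170,340). The shut fingers are behind it on -y, at (122,300), about 3 mm too far in +x. I'll shift that out and push +y.

send_rows:
  steps:
    - [[-0.3,0.2,0,-0.012,0],[-0.7,0.15,0,0,0],[-0.7,0,0,0,0],[-0.7,0,0,0,0],[-0.7,0,0,0,0],[-0.7,0,0,0,0],[-0.4,0,0,0,0],[0,0,0,0,0]]

```text
clock: 8.05
position: [614.0, 89.6, 77.7]
ee_rot: [-0.621, 0.784, -0.008, 0.025]
contact_force: [-0.0, -0.4, -0.6]
gripper_width: 0.0
```

```bash
python3 st.py 36 22 69
```

```text
clk 8.05 bal [37.8  8.2] z 77.7 Fbal [ 0.  -0.4] -0.6 w 0.0 q6 -0.64
toolx in bal [ 0.004 -1.   ] z [ 0.05   0.018 -0.999]
move tool cm [-1.36  0.22  0.9 ] turn 1.575
```

send_rows:
  steps:
    - [[-0.4,0.1,0.3,0,0],[-0.3,0.1,0.3,0,0],[-0.2,0,0.2,0,0],[0,0,0,0,0]]

```text
clock: 8.38
position: [614.8, 100.0, 69.3]
ee_rot: [-0.621, 0.784, -0.009, 0.025]
contact_force: [0.1, 0.4, 0.3]
gripper_width: -0.1
```

send_rows:
  steps:
    - [[-0.25,0,0.05,0,0],[0,0,0,0,0]]

```text
clock: 8.55
position: [615.2, 102.4, 68.4]
ee_rot: [-0.621, 0.784, -0.009, 0.025]
contact_force: [0.1, -0.2, -0.2]
gripper_width: 0.3
```

```bash
python3 look.py a5
```

```text
clk 8.55 bal [36. 21.] z 68.4 Fbal [ 0.2 -0.1] -0.2 w 0.3 q6 -0.66
toolx in bal [ 0.004 -1.   ] z [ 0.05   0.018 -0.999]
```

View pics/a5.png

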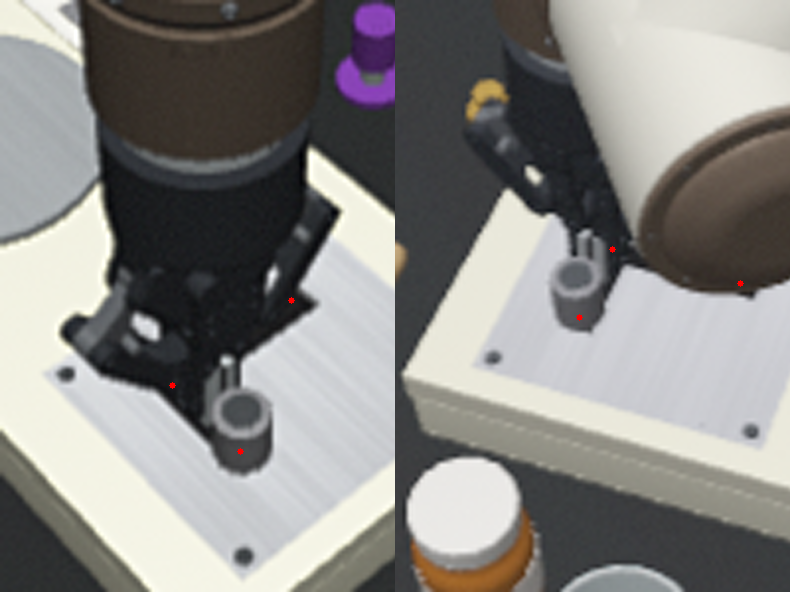

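The knob is at scene crop (242,410), near the end of the short leg. I'll nudge until the TCP stalls.

send_rows:
  steps:
    - [[-0.2,0,0,0,0],[0,0,0,0,0]]

```text
clock: 8.82
position: [615.6, 104.0, 68.6]
ee_rot: [-0.62, 0.784, -0.009, 0.025]
contact_force: [0.1, -0.2, -0.4]
gripper_width: 0.1
```

send_rows:
  steps:
    - [[-0.2,0,0,0,0],[0,0,0,0,0]]

```text
clock: 8.98
position: [615.4, 104.8, 68.7]
ee_rot: [-0.62, 0.784, -0.009, 0.024]
contact_force: [0.2, -1.8, -1.0]
gripper_width: -0.1
```

send_rows:
  steps:
    - [[-0.2,0,0,0,0],[0,0,0,0,0]]

```text
clock: 9.15
position: [614.9, 104.9, 68.8]
ee_rot: [-0.62, 0.784, -0.009, 0.022]
contact_force: [0.9, -1.5, 0.1]
gripper_width: 0.0
```

```bash
python3 st.py
```

```text
clk 9.15 bal [35.2 23.3] z 68.8 Fbal [ 1.2 -1.2] 0.1 w 0.0 q6 -0.67
toolx in bal [ 0.002 -1.   ] z [ 0.045  0.013 -0.999]
```

The TCP stalled at y=23.3, which matches the offset seen at the corner stop, so the knob is home. Retract and check.

send_rows:
  steps:
    - [[1.5,0,0,0,0],[2,0,0,0,0],[1,0,-2,0,0],[1,0,-3,0,0],[3,0,-3,0,0],[3,0,-3,0,0],[0,0,0,0,0],[0,0,0,0,0]]

```text
clock: 9.82
position: [581.8, -13.8, 177.9]
ee_rot: [-0.621, 0.784, -0.008, 0.024]
contact_force: [-0.4, 0.4, -0.6]
gripper_width: -0.0
```

```bash
python3 look.py a6; python3 - <<'E'
from h import *
for n in("scene","side"):
    p=cv2.imread(f"pics/{n}0.png").astype(int);q=cv2.imread(f"pics/a6_{n}.png").astype(int)
    d=np.abs(p-q).max(2)
    for k,(x,y) in (dict(cup=(412,290),jar=(370,308),wt=(215,248),spoon=(270,330)) if n=="scene" else dict(cup=(287,330),jar=(250,303),wt=(254,195),spoon=(210,255))).items():
        print(n,k,(d[y-20:y+20,x-20:x+20]>40).sum())
E
```

```text
clk 9.8167 bal [ 30.5 -99.9] z 177.9 Fbal [-0.4  0.3] -0.6 w -0.0 q6 -0.48
toolx in bal [ 0.004 -1.   ] z [ 0.048  0.017 -0.999]
scene cup 0
scene jar 0
scene wt 0
scene spoon 0
side cup 0
side jar 0
side wt 0
side spoon 0
```

View pics/a6.png

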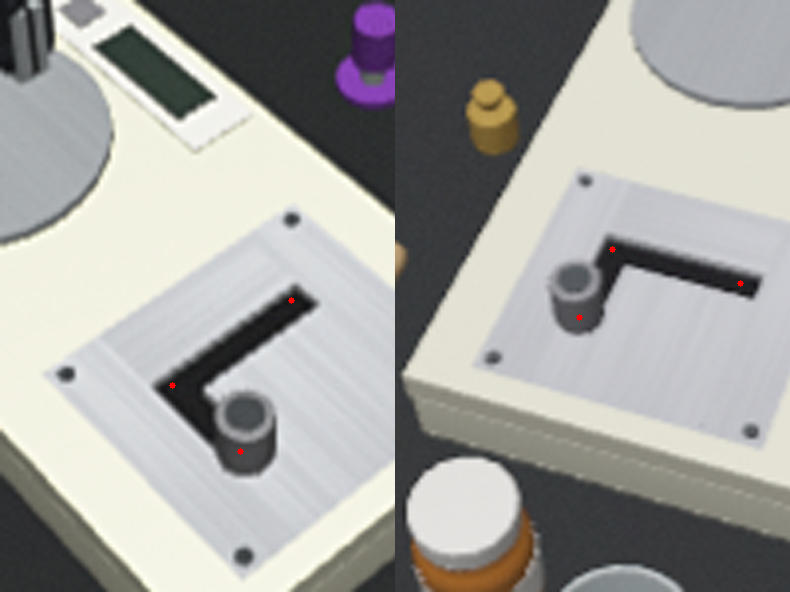

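The knob stands at the short leg's end: scene crop (246,412), side crop (575,278). Nothing touches it. I'll do a numeric check before handing in.

```bash
python3 - <<'E'
from st import *
W=[]
for n,u in(("scene",(255+246/3.95-.4,135+412/3.95-.4)),("side",(230+180/3.95-.4,165+278/3.95-.4))):
    K,M=cam(n);k=onplane(K,M,u,93)[0];W.append(k);print(n,((k[:2]-t)@r).round(1))
print("mean",((np.mean(W,0)[:2]-t)@r).round(1))
E
```

```text
scene [34.3 46.8]
side [35.3 44.2]
mean [34.8 45.5]
```

Mean (34.8, 45.5) against slot_end (35, 45): home.

```bash
python3 -c "
from h import *
print(job.job_done())"
```

```text
the job is handed in; nothing more can be done
None
```

The transport lock is set: I pushed the grey knob along the long leg to the corner, then along the short leg to its closed end, and handed the job in at about 10 s of the 48 s allowed. I used shut fingers only, backed off horizontally before each rise, and never gripped or lifted the knob.

- **Position:** the last two-view check puts the knob at (34.8, 45.5) mm in the balance's frame, against slot_end at (35, 45). The two views differ by about 2.6 mm in y, in line with the calibration error.
- **End stops:** the tool stopped advancing at the corner and again at the end of the short leg. At the corner the force reading stayed near zero, so I relied on the stall and the picture. At the end it rose only to about 2 N.
- **Clearance:** the gripper is clear of everything, and the pictures show no change around the cup, jar, weight or spoon.
- **Not measured directly:** I did not measure the pin's height. The knob just looks seated and upright in the last pictures. The tool also tilted by up to about 3 degrees and drifted a few millimetres upward during the pushes, which I corrected.

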